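# Square up an egg tray hook on a peg rail

### The job

The steel egg tray hook is about to be screwed to the clamped oak rail. Bring the try square's stock flush against the rail's front edge, then slide the square along that edge so that its blade trues up the hook's back plate and carries it along until the plate's leading side just meets the pencil tick; move the hook only with the square, not with the gripper. Leave the stock flush to the rail and the blade flush to the plate, and do not disturb the other things on the bench.

Things in the scene. Friction and masses are not known exactly. Their poses are not given: they have to be found in the camera images.
- rail: Oak peg rail clamped flat to the bench: 100 mm wide (x), 22 thick, y = -420 to +450. Origin: underside, mid-width; x points across it away from the robot, y along it to the robot's left, z up. Front edge: face x = -50; top z = 22. Two 65 mm pegs stand on it at y = -270 and -390; two red clamps, 70 mm high, reach over it from behind to x = 5 at y = -330 and 430.
- mark: Dark pencil tick on the rail's top, 40 mm long, 3 mm wide, no height. Origin at its end on the rail's front edge; it runs along its x, straight across the rail, and its y points along the rail, the same as the rail's y.
- hook: Loose steel egg tray hook, 0.18 kg, on the rail left (+y) of the tick, crooked. Back plate 76 mm (x, roughly across the rail) by 40 (y, along it) by 5 thick; a bar bent into a J stands 61 mm over the plate's underside. Origin: centre of the plate's underside, z up. Its leading side is y = -20 mm; the blade pushes the side y = +20.
- hook_near (a point): Point on the hook plate's pushed side (y = +20 mm of the hook) at its end nearer the robot (x = -36 mm).
- hook_far (a point): Point on the hook plate's pushed side (y = +20 mm of the hook) at its end farther from the robot (x = +36 mm).
- hook_lead (a point): Middle of the hook plate's leading side (y = -20 mm of the hook), on the underside: it must come to the tick's y.
- square: Loose L-shaped try square, 0.21 kg, crooked, left (+y) of the hook. Steel blade flat on the rail top: x = 0 to 150 mm, y = 0 to 40, z = 0 to 3. Dark wood stock hanging off the rail's front: x = -32 to 0, y = 0 to 130, z = -8.5 to 11.5. Origin: heel, where blade's outer edge (y = 0, faces the hook) meets the stock's brass inner face (x = 0, goes against the rail), at the blade's underside.
- square_tail (a point): The far end of the stock's inner face, at x = 0, y = 130 mm of the square; the square's origin is the other end of that face.
- fan_guard: Bystander: chrome wire fan guard, 120 mm across with four lugs, 7 mm high, lying on the bench beyond the rail. Origin at its centre underneath.
- egg_spacer: Bystander: turquoise plastic egg divider, 126 mm square, 18 mm high, on the bench beyond the rail. Origin at its centre underneath.
- door_stop: Bystander: black rubber wedge door stop, 120 x 42 mm, 32 mm high, on the bench between robot and rail, to the right. Origin at its centre underneath.
- paddle: Bystander: beechwood candling paddle, 245 mm long, 90 mm wide, 10 mm thick, on the bench at the right. Origin underneath, where handle and blade join.
There are look-alikes about, which are no part of the job. Several things have the shape of the square; the one meant has the colours described above.

How it is judged:
On the way:
1. the stock lies flush along the rail's front edge (gap under 3 mm at both ends) while the hook is still more than 10 mm short of the tick (x of each of square, square_tail in the frame of rail above -0.053 m and y of hook_lead in the frame of mark above 0.01 m), for 0.2 s.
At the end, for the whole second after the job is handed in: The square lies flat on the rail with both ends of the stock within 2 mm of the rail's front edge; both ends of the hook plate's side are within 2 mm of the blade's outer edge; the plate lies flat on the rail with its leading side within 3 mm of the tick; all at rest (x of square in the frame of rail between -0.052 and -0.048 m and x of square_tail in the frame of rail between -0.052 and -0.048 m and y of hook_near in the frame of square between -0.002 and 0.002 m and y of hook_far in the frame of square between -0.002 and 0.002 m and y of hook_lead in the frame of mark between -0.003 and 0.003 m and angle between each of square, hook's own z axis and vertical below 0.03 rad and z of hook in the frame of rail between 0.02 and 0.024 m and linear speed of each of square, hook below 0.01 m/s); the robot touches nothing.
It fails at once if the gripper or arm touches the hook (contact force between any of the fingers, the arm and hook above 0.3 N).
It fails at once if a bystander is moved more than 15 mm (distance of any of fan_guard, egg_spacer, door_stop, paddle from where it was at the start of the episode above 0.015 m).
It also fails if it takes over 51 s, if anything falls off the work surface, if the arm or the gripper's body presses on something with over 40 N, if the wrist force passes 120 N, or if a joint passes its speed limit or range.

### The arm

A 7-joint arm with a two-finger parallel gripper is mounted at the origin on the work surface. World frame = base frame: x ahead of the robot, y to its left, z up, the work surface at z = 0. Lengths are in m, angles in rad, forces in N, time in s.
With the tool pointing down it reaches from about 0.425 to 0.925 m from the base axis. Payload 6.8 kg.
Tool frame: the origin (TCP) lies midway between the tips of the shut fingers; the grasp point (between the pads) lies 19 mm behind it (bot.pinch_z is the distance from the TCP to the grasp point, in m); z points along the fingers, y is the line along which they close (so a half turn about z gives the same grasp; the last joint's range is limited). The gripper opens to 85 mm and grips with 20 to 120 N. Pads are 22 mm wide; open, the fingers measure 114 mm over their backs; the gripper's body (76 mm by 85 mm) begins 54 mm behind the grasp point. The pads swing forward as they close: fully open they stand 13 mm farther back than shut.
Start: joints at [-0.108, 0.477, 0.022, 1.555, -0.011, 1.109, -0.083], TCP at [0.675, 0, 0.231] pointing down, gripper open.
Joint ranges: [-2.96, 2.96], [-0.34, 2.1], [-1.41, 1.46], [0.24, 2.44], [-1.37, 4.51], [0.17, 1.92], [-2.96, 2.96]. Speed limits (rad/s): [2.39, 2.39, 3.14, 3.14, 3.14, 3.14, 3.14].

### API

Orientations are given as a unit quaternion [w, x, y, z].
In Python, from station import bot, imaging gives the robot as it stands. The module is installed in compiled form; this text tells all that it offers.
- The arm moves only by the tool carry_out, never from a script. Its argument "targets" is a list of rows, each a list of 5 numbers: the shift along the tool's x, y, z in cm, then the turn about the tool's z in degrees, then the opening, from -1 (shut) to 1 (fully open). In form: [[x, y, z, yaw, gripper], ...]. A call has 1 to 12 rows; each row shifts and turns the commanded pose from where the row before left it, along the tool's axes as they then stand; what a row does not reach is not made up. A row lasts 1/10 s, in which the tool goes at most 50 mm and 8.59 degrees, less where a joint would pass 70% of its speed; a pose out of reach is approached as far as the arm can. A call is refused whole if a number of a shift passes 5 or a number of a turn 8.59, either way. A call with a gripper value outside its range is refused whole. The fingers move at their own pace and stop on an object; "force" is the grip in N (left out, the last holds). Time passes only in rows, so rows that do not move let the fingers close. It gives the time, the measured TCP pose, the force, the opening and the grip force at its end, in the units of the state.
- bot.get_obs(): the state, without advancing time (a new reading comes with each control period).
- imaging.read_camera(name): name is "scene" or "side" or "wrist"; returns the picture (480x640x3 uint8, red, green, blue); there is no depth.
- imaging.calibration(name): a dict with "fx", "fy", "cx", "cy" (pixels), "k1" (the pictures are not rectified: a ray, as slopes to the right and down, at radius r is drawn at 1 + k1 r^2 times it, then the intrinsics apply), "extrinsics" (4x4, takes a point from world to camera coordinates). Camera axes: x right, y up, looking along -z (the intrinsics and any distortion apply to the point x, -y, -z); pixel columns grow to the right and rows downward; lengths in m; the calibration is good to about 2 mm. A picture is of the moment at which its call begins: read the wrist's pose just before it. calibration takes no time and is no camera call; for the wrist camera it gives the pose at the moment of the call.
- bot.hand_in(): hands the job in; it is judged then, once.
The state is a dict: "t": time; "q": joint angles; "joint_vel": joint speeds; "joint_torque": joint torques, N m; "eef_pos": TCP position; "tool_rot": TCP orientation; "contact_force": force on the tool from outside, world axes, zero at the start; "torque": the same for the moment, N m; "gripper_width": opening from 0.0 (shut) to 1.0 (fully open); "grasp_force": force on a finger pad.
Only numpy, scipy, OpenCV 4.12 (cv2) and the standard library are available. Lean on these libraries where they do the work, as an engineer would, in place of code of your own. Each camera call takes 0.05 s, during which the arm holds its last target. There are 200 camera calls.

## Working session

There is one attempt and no reset: what is moved stays moved. The work goes in short steps, Python scripts to look and compute and a tool call to move; the robot and the scene stay as the last step left them, time stands still between calls to the robot, and variables do not carry over. Pictures are saved under pics/ and viewed, at most 10 in all, crops included, and the job is handed in when it is done.

Besides the shell and the picture viewer there is one more tool, called as name(argument=value, ...) on one line, values as JSON. carry_out: Moves the arm, as the interface text tells. Its arguments: {"type":"object","properties":{"targets":{"type":"array"},"force":{"type":"number"}},"required":["targets"]}

```bash
mkdir -p pics
python3 - <<'E'
from station import bot, imaging
import cv2,numpy as np
for n in ("scene","side"):
    im=imaging.read_camera(n); cv2.imwrite(f"pics/{n}0.png",im[:,:,::-1])
    c=imaging.calibration(n); print(n,{k:(np.round(v,4).tolist()) for k,v in c.items()})
o=bot.get_obs(); print(o)
E
```

```text
scene {'fx': 522.851, 'fy': 522.851, 'cx': 319.8667, 'cy': 232.0402, 'k1': -0.0439, 'extrinsics': [[0.2154, 0.9765, 0.0076, -0.192], [-0.7557, 0.1617, 0.6346, 0.3846], [0.6185, -0.1425, 0.7728, -1.6961], [0.0, 0.0, 0.0, 1.0]]}
side {'fx': 498.8213, 'fy': 498.8213, 'cx': 316.3935, 'cy': 235.4829, 'k1': -0.0758, 'extrinsics': [[0.9726, -0.2319, 0.0174, -0.5271], [0.116, 0.549, 0.8277, -0.1455], [-0.2015, -0.803, 0.5609, -1.0869], [0.0, 0.0, 0.0, 1.0]]}
{'t': 0.1, 'q': array([-0.10808936,  0.47770779,  0.02236213,  1.55633684, -0.01151611,
        1.10928562, -0.08308313]), 'joint_vel': array([ 5.89664498e-05, -2.26341299e-03,  8.56480993e-04, -3.19737065e-03,
        9.90931573e-04,  9.69236862e-04,  2.53280149e-04]), 'joint_torque': array([ 5.69385389e-03, -5.97765398e+01,  1.61440808e+00, -2.81952703e+01,
        1.29656185e-02,  5.02699884e-03, -1.13572563e-05]), 'eef_pos': array([ 6.74478609e-01, -2.45356885e-05,  2.30436418e-01]), 'tool_rot': array([-5.28436955e-04,  7.07105868e-01,  7.07107236e-01, -6.06800802e-04]), 'contact_force': array([0.36239716, 0.51711536, 0.54058336]), 'torque': array([ 0.05775639, -0.01875686, -0.04380475]), 'grasp_force': 0.0, 'gripper_width': 0.9983278297402636}
```

View pics/scene0.png

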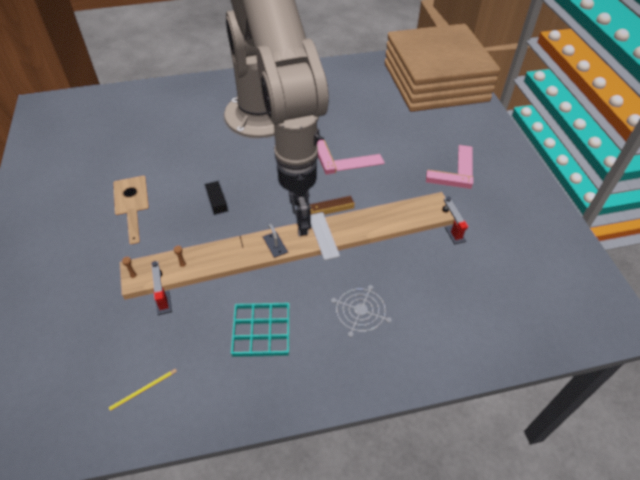

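View pics/side0.png

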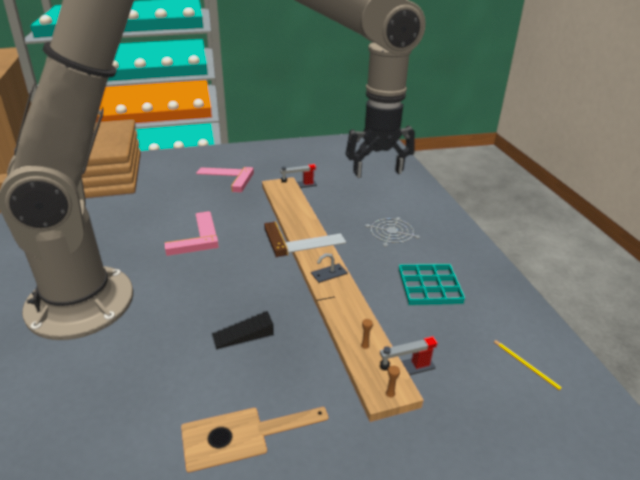

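The scene view shows the dark-wood-and-steel square at (328,225), and two all-pink look-alikes at (350,158) and (455,170). In the side view these are (300,241), (195,235) and (230,175). Only the first has a steel blade and dark stock, and it lies on the rail left of the hook at (275,243). The tick is at (241,241) in scene and (325,298) in side. I'll confirm it with a crop and look through the wrist camera.

```bash
cat > h.py <<'E'
import numpy as np, cv2
from station import bot, imaging
def ray(c,u,v):
    K=np.array([[c["fx"],0,c["cx"]],[0,c["fy"],c["cy"]],[0,0,1.]])
    p=cv2.undistortPoints(np.array([[[u,v]]],float),K,np.array([c["k1"],0,0,0.]))[0,0]
    E=np.array(c["extrinsics"]); R,t=E[:3,:3],E[:3,3]
    return -R.T@t, R.T@np.array([p[0],-p[1],-1.])
def onz(c,u,v,z):
    o,d=ray(c,u,v); return o+d*(z-o[2])/d[2]
def px(c,P):
    E=np.array(c["extrinsics"]); p=E[:3,:3]@P+E[:3,3]
    a,b=p[0]/-p[2],-p[1]/-p[2]; s=1+c["k1"]*(a*a+b*b)
    return c["fx"]*a*s+c["cx"],c["fy"]*b*s+c["cy"]
E
python3 - <<'E'
from h import *
im=cv2.imread("pics/side0.png")[200:320,240:370]
cv2.imwrite("pics/c1.png",cv2.resize(im,None,fx=5,fy=5,interpolation=cv2.INTER_CUBIC))
print(bot.get_obs()["eef_pos"])
c=imaging.calibration("wrist"); w=imaging.read_camera("wrist"); cv2.imwrite("pics/w0.png",w[:,:,::-1])
print(np.round(c["extrinsics"],4).tolist(),c["fx"],c["cx"],c["cy"],c["k1"])
E
```

```text
[ 6.74478609e-01 -2.45356885e-05  2.30436418e-01]
[[1.0, 0.0002, -0.001, -0.6749], [-0.0005, 0.9601, -0.2797, 0.0375], [0.0009, 0.2797, 0.9601, -0.3785], [0.0, 0.0, 0.0, 1.0]] 381.59758372713105 322.6840891447454 238.29204405719818 -0.07759287990139731
```

View pics/c1.png

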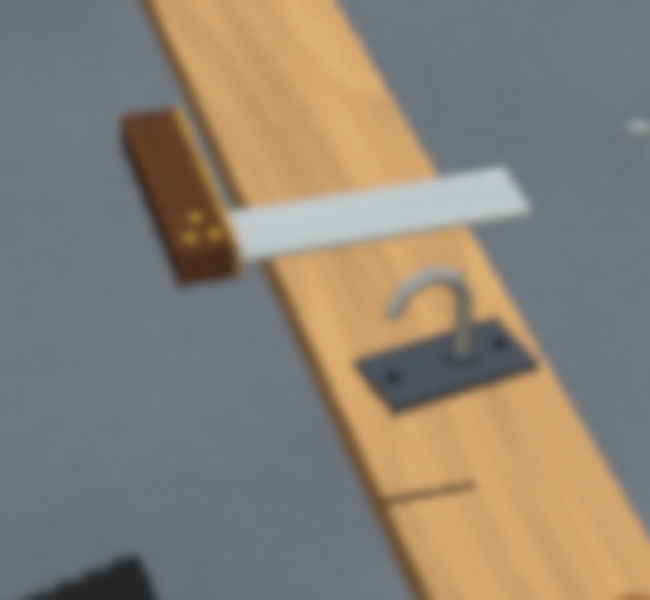

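View pics/w0.png

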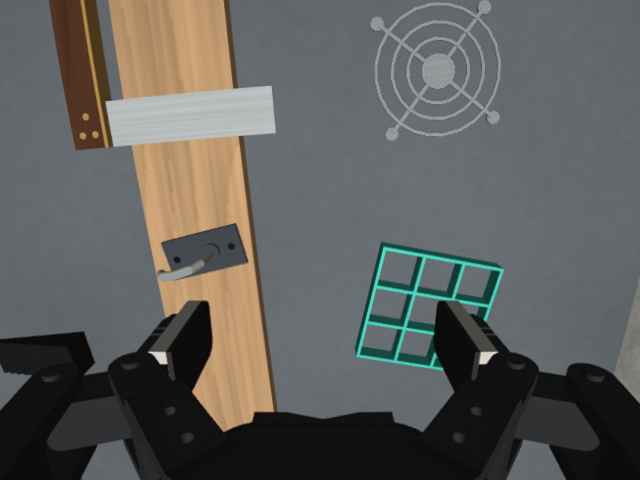

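The crop confirms the square: brown stock with brass pins at crop (180,200), steel blade from (240,235) to (515,190). The wrist view shows the blade corners at about (107,100), (272,86), (275,132) and (113,147), the plate from (162,243) to (247,262), and the rail's front edge from (108,0) to (160,270). Next I'll measure by masks.

```bash
cat > m.py <<'E'
from h import *
def edges(w,c,rows,x0,x1,z=0.022):
    hsv=cv2.cvtColor(w,cv2.COLOR_RGB2HSV); m=(hsv[...,0]>8)&(hsv[...,0]<25)&(hsv[...,1]>80)&(hsv[...,2]>150)
    L=[]
    for r in rows:
        k=np.flatnonzero(m[r,x0:x1])
        if len(k)>20: L.append(onz(c,x0+k[0]-.5,r,z))
    L=np.array(L); p=np.polyfit(L[:,1],L[:,0],1); res=L[:,0]-np.polyval(p,L[:,1])
    g=abs(res)<.002; p=np.polyfit(L[g,1],L[g,0],1); return p,g.sum(),np.std(res[g])
def quad(mask,c,z):
    cs,_=cv2.findContours(mask.astype(np.uint8),cv2.RETR_EXTERNAL,cv2.CHAIN_APPROX_NONE)
    k=max(cs,key=cv2.contourArea); P=np.array([onz(c,*p[0],z)[:2] for p in k],np.float32)
    (ctr,sz,a)=cv2.minAreaRect(P*1000); return np.round(ctr,1),np.round(sz,1),round(a,2),np.round(cv2.boxPoints((ctr,sz,a)),1).tolist(),len(P)
E
python3 - <<'E'
from m import *
w=cv2.imread("pics/w0.png")[:,:,::-1].copy()
c=imaging.calibration("wrist")
hsv=cv2.cvtColor(w,cv2.COLOR_RGB2HSV); h,s,v=[hsv[...,i].astype(int) for i in range(3)]
print("front",edges(w,c,list(range(3,90))+list(range(160,230)),100,235))
def win(m,x0,x1,y0,y1):
    o=np.zeros_like(m); o[y0:y1,x0:x1]=m[y0:y1,x0:x1]; return o
print("blade",quad(win((s<45)&(v>150),95,290,75,155),c,.025))
print("plate",quad(win((s<90)&(v<100),150,255,215,285),c,.027))
print("stock",quad(win((h<14)&(s>100)&(v<140),40,115,0,155),c,.0335))
for n,pts in (("side",[(240+381/5,200+498/5),(240+473/5,200+485/5)]),("scene",[(241,235),(243,247)])):
    k=imaging.calibration(n)
    print(n,[np.round(onz(k,*p,.022),4) for p in pts])
im=cv2.imread("pics/scene0.png")[195:265,225:360]
cv2.imwrite("pics/c2.png",cv2.resize(im,None,fx=5.5,fy=5.5,interpolation=cv2.INTER_CUBIC))
E
```

```text
front (array([-0.06764864,  0.50330288]), np.int64(157), np.float64(0.0002866790038047443))
blade (array([557.,  81.]), array([149.9,  40.2]), 3.78, [[480.8999938964844, 96.19999694824219], [483.6000061035156, 56.0], [633.2000122070312, 65.9000015258789], [630.5, 106.0]], 417)
plate (array([560.7, -44.5]), array([76.5, 40.2]), 14.2, [[518.7000122070312, -34.400001525878906], [528.5999755859375, -73.30000305175781], [602.7999877929688, -54.599998474121094], [592.9000244140625, -15.600000381469727]], 253)
stock (array([461.7, 118.4]), array([ 28. , 126.5]), 3.83, [[443.5, 180.60000610351562], [451.8999938964844, 54.400001525878906], [479.8999938964844, 56.29999923706055], [471.3999938964844, 182.5]], 353)
side [array([ 0.5107, -0.128 ,  0.022 ]), array([ 0.5517, -0.1282,  0.022 ])]
scene [array([ 0.5109, -0.1243,  0.022 ]), array([ 0.5509, -0.1241,  0.022 ])]
```

View pics/c2.png

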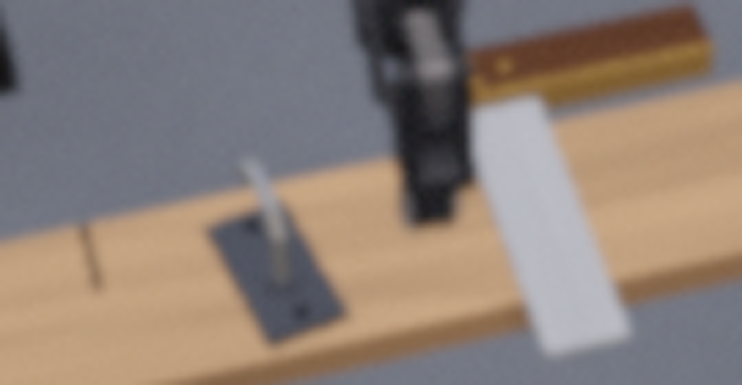

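Everything fits the given sizes: blade 150x40, plate 76x40. Yaws are rail 3.87°, square 3.8° and hook 14.2°, and the stock is about 16 mm off the rail. The crop shows the tick at crop (90,255). The two views put it at y of about -0.126 with 4 mm of scatter, so I'll move over it for a close look.

carry_out(targets=[[-2, -2.5, 0, 0, 1], [-2, -2.5, 0, 0, 1], [-2, -2.5, 0, 0, 1], [-2, -2.5, 0, 0, 1], [-1, 0, 0, 0, 1], [0, 0, 0, 0, 1], [0, 0, 0, 0, 1]])

```text
t: 0.85
eef_pos: [0.5758, -0.0892, 0.2313]
tool_rot: [0.0, 0.707, 0.707, 0.0]
contact_force: [-0.4, 0.5, 1.0]
gripper_width: 0.999
grasp_force: 0.0
```

Run:
```python
from m import *
c=imaging.calibration("wrist"); w=imaging.read_camera("wrist"); cv2.imwrite("pics/w1.png",w[:,:,::-1])
np.savez("w1.npz",E=c["extrinsics"]); print(bot.get_obs()["eef_pos"])
for n,P in dict(tick0=[.511,-.126,.022],tick1=[.551,-.123,.022],hook=[.5607,-.0445,.027]).items(): print(n,px(c,np.array(P)))
```

```text
[ 0.57589305 -0.0886585   0.23121493]
tick0 (np.float64(254.69423029743254), np.float64(242.67198578302236))
tick1 (np.float64(295.9740327311206), np.float64(239.70961368775747))
hook (np.float64(304.87460239849133), np.float64(157.1802402954233))
```

View pics/w1.png

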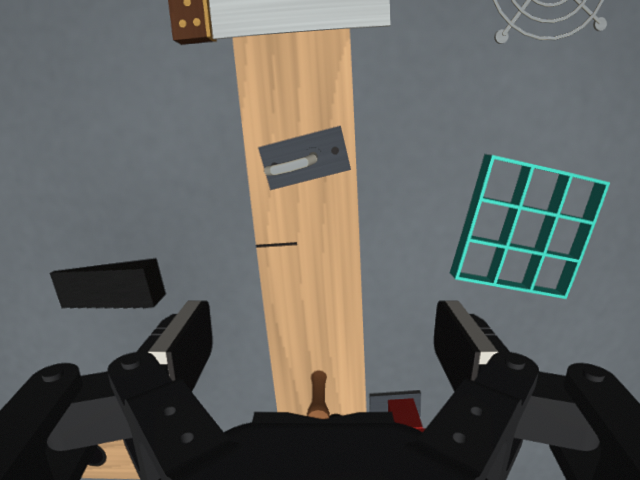

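The tick shows clearly at (256–297, 244), the plate at about (305,158), and the blade's outer edge at about row 33.

Run:
```python
from m import *
w=cv2.imread("pics/w1.png")[:,:,::-1].copy(); c=imaging.calibration("wrist"); c["extrinsics"]=np.load("w1.npz")["E"]
hsv=cv2.cvtColor(w,cv2.COLOR_RGB2HSV); h,s,v=[hsv[...,i].astype(int) for i in range(3)]
p,n,sd=edges(w,c,list(range(45,120))+list(range(195,238))+list(range(252,390)),225,345)
th=np.arctan(-p[0]); ex=np.array([np.cos(th),np.sin(th)]); ey=np.array([-np.sin(th),np.cos(th)])
F=np.array([np.polyval(p,0),0]); print("rail",p,n,sd,np.degrees(th),"front across",F@ex)
g=w[235:253].sum(2).astype(float); T=[]
for u in range(260,294):
    col=g[:,u]; d=np.clip(np.median(col)-col-60,0,None)
    if d.sum()>0: T.append(onz(c,u,235+(d@np.arange(18))/d.sum(),.022)[:2])
T=np.array(T); print("tick along",(T@ey).mean(),(T@ey).std(),"angle",np.degrees(np.polyfit(T[:,0],T[:,1],1)[0]),T.mean(0))
def win(m,x0,x1,y0,y1):
    o=np.zeros_like(m); o[y0:y1,x0:x1]=m[y0:y1,x0:x1]; return o
q=quad(win((s<110)&(v<115),255,355,120,195),c,.027); print("plate",q)
B=np.array(q[3])/1000; print("plate corners across/along",np.round(B@ex,4),np.round(B@ey,4))
# blade outer edge
E=[]
for u in range(240,345):
    k=np.flatnonzero((s[5:60,u]<60)&(v[5:60,u]>140))
    if len(k): E.append(onz(c,u,5+k[-1]+.5,.025)[:2])
E=np.array(E); b=np.polyfit(E[:,0],E[:,1],1); print("blade outer angle",np.degrees(np.arctan(b[0])),"along at mid",(E@ey).mean())
```

```text
rail [-0.06834043  0.50321507] 256 0.0003027805908119113 3.9095392871496952 front across 0.502044060873742
tick along -0.16367521758523135 3.858408142357546e-05 angle 3.8589874320459265 [ 0.5320615  -0.12769568]
plate (array([560.2, -45.2]), array([75.3, 39.5]), 14.09, [[518.9000244140625, -35.20000076293945], [528.5, -73.5], [601.5999755859375, -55.20000076293945], [591.9000244140625, -16.899999618530273]], 344)
plate corners across/along [0.5153 0.5223 0.5964 0.5894] [-0.0705 -0.1094 -0.0961 -0.0572]
blade outer angle 3.8741079551095075 along at mid 0.022964291865258543
```

Both looks agree: rail yaw is 3.88°, the tick lies at -0.1637 along the rail, and the blade's outer edge is at +0.023, parallel to the rail. So I'll shift the square about 16 mm to the rail, then slide it 146.7 mm. I'll grip the stock above the rail top, 85 mm from the heel.

carry_out(targets=[[0, 0, 0, -3.9, 1], [3.9, -1.6, 0, 0, 1], [3.9, -1.6, 0, 0, 1], [3.9, -1.6, 0, 0, 1], [3.9, -1.6, 0, 0, 1], [3.9, -1.6, 0, 0, 1], [3.9, -1.8, 0, 0, 1], [0, 0, 4, 0, 1], [0, 0, 4, 0, 1], [0, 0, 4, 0, 1], [0, 0, 4, 0, 1], [0, 0, 0, 0, 1]])

```text
t: 2.1
eef_pos: [0.4578, 0.137, 0.067]
tool_rot: [-0.002, 0.682, 0.732, -0.004]
contact_force: [-0.8, 0.2, -0.4]
gripper_width: 0.998
grasp_force: 0.0
```

carry_out(targets=[[0, 0, 0, 0, 1], [0, 0, 0, 0, 1]])

```text
t: 2.3
eef_pos: [0.4629, 0.1379, 0.0732]
tool_rot: [0.001, 0.682, 0.731, 0.002]
contact_force: [-0.2, 0.5, -0.1]
gripper_width: 1.004
grasp_force: 0.0
```

Run:
```python
from m import *
c=imaging.calibration("wrist"); w=imaging.read_camera("wrist"); cv2.imwrite("pics/w2.png",w[:,:,::-1])
o=bot.get_obs(); P=o["eef_pos"]; th=np.radians(3.88)
ex=np.array([np.cos(th),np.sin(th)]); ey=np.array([-np.sin(th),np.cos(th)])
print(P,P[:2]@ex,P[:2]@ey,o["tool_rot"])
```

```text
[0.46298791 0.13779427 0.07337272] 0.4712508556598003 0.10614942509838157 [0.00077027 0.68255627 0.7308304  0.00180909]
```

View pics/w2.png

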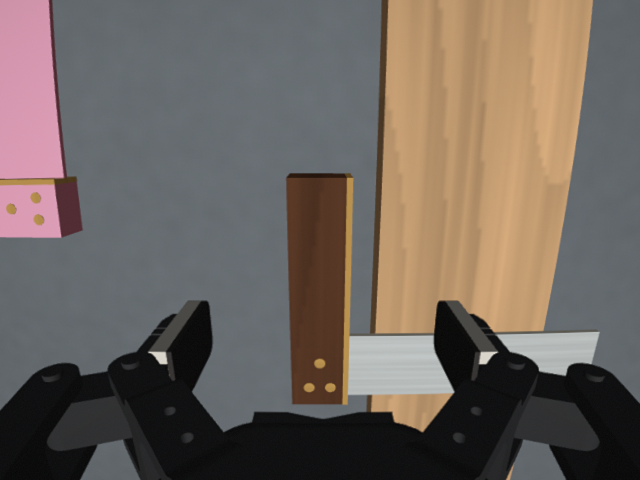

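The stock is centred between the fingers (columns 288–352), with the blade to the right. I'm descending to TCP z of about 0.0225 and closing.

carry_out(targets=[[0, 0, 2, 0, 1], [0, 0, 2, 0, 1], [0, 0, 1, 0, 1], [0, 0, 0, 0, 1], [0, 0, 0, 0, 1]], force=50)

```text
t: 2.85
eef_pos: [0.462, 0.1371, 0.0223]
tool_rot: [0.0, 0.683, 0.731, 0.001]
contact_force: [0.1, 0.1, -0.2]
gripper_width: 0.999
grasp_force: 0.0
```

carry_out(targets=[[0, 0, 0, 0, 0], [0, 0, 0, 0, -0.2], [0, 0, 0, 0, -0.5], [0, 0, 0, 0, -0.7], [0, 0, 0, 0, -1], [0, 0, 0, 0, -1], [0, 0, 0, 0, -1]], force=50)

```text
t: 3.55
eef_pos: [0.4615, 0.1369, 0.0215]
tool_rot: [0.0, 0.683, 0.731, 0.0]
contact_force: [-0.5, -0.1, 4.7]
gripper_width: 0.358
grasp_force: 54.8
```

carry_out(targets=[[0, 0, -0.05, 0, -1], [0, 0.3, 0, 0, -1], [0, 0.3, 0, 0, -1], [0, 0.3, 0, 0, -1], [0, 0.3, 0, 0, -1], [0, 0, 0, 0, -1], [0, 0, 0, 0, -1]])

```text
t: 4.25
eef_pos: [0.4737, 0.1376, 0.0218]
tool_rot: [0.0, 0.683, 0.731, 0.0]
contact_force: [-0.2, -0.7, 0.9]
gripper_width: 0.355
grasp_force: 54.6
```

```bash
cat > st.py <<'E'
from m import *
th=np.radians(3.88); ex=np.array([np.cos(th),np.sin(th)]); ey=np.array([-np.sin(th),np.cos(th)])
def tcp():
    o=bot.get_obs(); P=o["eef_pos"]; print("across,along,z",np.round([P[:2]@ex,P[:2]@ey,P[2]],4),"F",np.round(o["contact_force"],1),"w",round(o["gripper_width"],3))
E
python3 - <<'E'
from st import *
tcp()
c=imaging.calibration("wrist"); w=imaging.read_camera("wrist")
s=imaging.read_camera("side")[190:310,240:370]; w=w[150:450,270:540]
s=cv2.resize(s,(400,369),interpolation=cv2.INTER_CUBIC); w=cv2.resize(w,(400,444))
o=np.zeros((444,800,3),np.uint8); o[:369,:400]=s; o[:,400:]=w; cv2.imwrite("pics/d.png",o[:,:,::-1])
E
```

```text
across,along,z [0.4819 0.1052 0.0218] F [-0.2 -0.7  0.9] w 0.355
```

View pics/d.png

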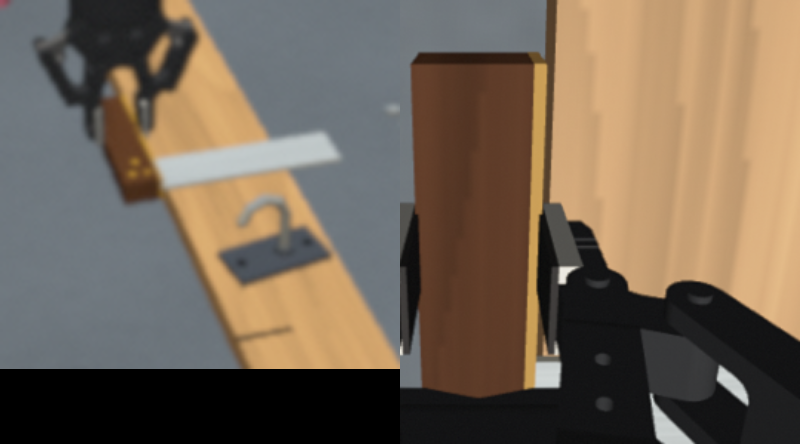

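The stock is held squarely and parallel to the rail, with a gap of about 4 mm. I'll creep in until contact.

carry_out(targets=[[0, 0.1, 0, 0, -1], [0, 0.1, 0, 0, -1], [0, 0.1, 0, 0, -1], [0, 0, 0, 0, -1], [0, 0, 0, 0, -1]])

```text
t: 4.85
eef_pos: [0.4765, 0.1379, 0.0218]
tool_rot: [0.0, 0.683, 0.731, 0.0]
contact_force: [-1.4, 0.2, 1.5]
gripper_width: 0.357
grasp_force: 54.6
```

carry_out(targets=[[0, 0.1, 0, 0, -1], [0, 0, 0, 0, -1], [0, 0, 0, 0, -1]])

```text
t: 5.15
eef_pos: [0.4772, 0.1379, 0.0218]
tool_rot: [-0.0, 0.683, 0.731, -0.0]
contact_force: [-2.5, 0.5, 2.2]
gripper_width: 0.357
grasp_force: 55.3
```

carry_out(targets=[[0, 0.05, 0, 0, -1], [0, 0, 0, 0, -1], [0, 0, 0, 0, -1]])

```text
t: 5.45
eef_pos: [0.4772, 0.1379, 0.0218]
tool_rot: [-0.0, 0.683, 0.731, -0.0]
contact_force: [-4.2, -0.1, 5.1]
gripper_width: 0.357
grasp_force: 56.1
```

Contact confirmed at across 0.485 (0.486 expected). I'll slide along the rail, slowing before the hook.

carry_out(targets=[[-0.5, 0, 0, 0, -1], [-1, 0, 0, 0, -1], [-1, 0, 0, 0, -1], [-1, 0, 0, 0, -1], [-1, 0, 0, 0, -1], [-1, 0, 0, 0, -1], [-1, 0, 0, 0, -1], [-0.5, 0, 0, 0, -1], [-0.3, 0, 0, 0, -1], [-0.3, 0, 0, 0, -1], [-0.3, 0, 0, 0, -1], [0, 0, 0, 0, -1]])

```text
t: 6.65
eef_pos: [0.4825, 0.0603, 0.0218]
tool_rot: [-0.001, 0.682, 0.731, 0.0]
contact_force: [-5.5, 4.2, 4.4]
gripper_width: 0.357
grasp_force: 55.6
```

Run:
```python
from st import *
tcp()
```

```text
across,along,z [0.4854 0.0275 0.0218] F [-5.5  4.2  4.4] w 0.357
```

carry_out(targets=[[-0.3, 0, 0, 0, -1], [-0.3, 0, 0, 0, -1], [-0.3, 0, 0, 0, -1], [-0.3, 0, 0, 0, -1], [-0.3, 0, 0, 0, -1], [-0.3, 0, 0, 0, -1], [-0.3, 0, 0, 0, -1], [-0.3, 0, 0, 0, -1], [-0.3, 0, 0, 0, -1], [-0.3, 0, 0, 0, -1], [-0.3, 0, 0, 0, -1], [0, 0, 0, 0, -1]])

```text
t: 7.85
eef_pos: [0.4846, 0.0278, 0.0218]
tool_rot: [-0.001, 0.682, 0.731, 0.0]
contact_force: [-5.3, 5.3, 5.6]
gripper_width: 0.357
grasp_force: 55.7
```

carry_out(targets=[[-0.3, 0, 0, 0, -1], [-0.3, 0, 0, 0, -1], [-0.3, 0, 0, 0, -1], [-0.3, 0, 0, 0, -1], [-0.3, 0, 0, 0, -1], [-0.3, 0, 0, 0, -1], [-0.3, 0, 0, 0, -1], [-0.2, 0, 0, 0, -1], [0, 0, 0, 0, -1], [0, 0, 0, 0, -1]])

```text
t: 8.85
eef_pos: [0.4862, 0.005, 0.0218]
tool_rot: [-0.001, 0.682, 0.731, 0.0]
contact_force: [-5.0, 6.2, 5.4]
gripper_width: 0.359
grasp_force: 55.9
```

Run:
```python
from st import *
tcp()
w=imaging.read_camera("wrist")[150:450,270:540]
s=imaging.read_camera("side")[215:335,260:390]
s=cv2.resize(s,(400,369),interpolation=cv2.INTER_CUBIC); w=cv2.resize(w,(400,444))
o=np.zeros((444,800,3),np.uint8); o[:369,:400]=s; o[:,400:]=w; cv2.imwrite("pics/e.png",o[:,:,::-1])
```

```text
across,along,z [ 0.4854 -0.0279  0.0218] F [-5.   6.2  5.4] w 0.359
```

View pics/e.png

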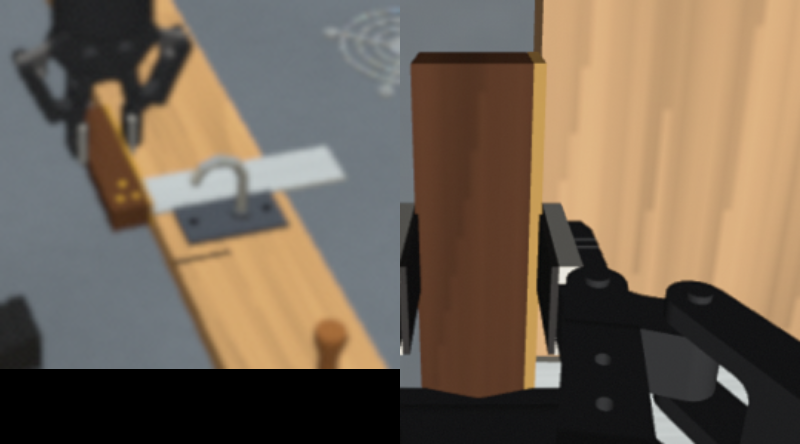

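The plate is trued up against the blade (side crop (230,215)), the stock is flush, and the tick is just ahead at (205,255). By the numbers 13.4 mm remain, so I'll go 11 mm and then measure the gap.

carry_out(targets=[[-0.2, 0, 0, 0, -1], [-0.2, 0, 0, 0, -1], [-0.2, 0, 0, 0, -1], [-0.2, 0, 0, 0, -1], [-0.2, 0, 0, 0, -1], [-0.1, 0, 0, 0, -1], [0, 0, 0, 0, -1], [0, 0, 0, 0, -1]])

```text
t: 9.75
eef_pos: [0.4869, -0.0057, 0.0218]
tool_rot: [-0.001, 0.682, 0.731, 0.0]
contact_force: [-6.6, 5.1, 5.6]
gripper_width: 0.358
grasp_force: 56.0
```

Run:
```python
from st import *
tcp()
im=np.mean([imaging.read_camera("side") for _ in range(3)],0); c=imaging.calibration("side")
# sample brightness along the rail at fixed across positions (clear of the bar)
for a in (.510,.514,.518,.522,.526,.530,.534,.538):
    al=np.arange(-.180,-.130,.0005); v=[]
    for t in al:
        u,r=px(c,np.array([*(a*ex+t*ey),.022])); v.append(cv2.getRectSubPix(im.astype(np.float32),(1,1),(u,r)).sum())
    v=np.array(v); print(a,[int(x) for x in v[::3]])
```

```text
across,along,z [ 0.4854 -0.0387  0.0218] F [-6.6  5.1  5.6] w 0.358
0.51 [468, 469, 469, 469, 469, 468, 461, 450, 420, 389, 365, 346, 355, 387, 416, 438, 458, 463, 469, 470, 470, 470, 472, 473, 473, 473, 474, 475, 476, 475, 476, 477, 479, 479]
0.514 [488, 489, 489, 489, 488, 486, 484, 468, 447, 411, 368, 338, 332, 337, 356, 380, 395, 406, 407, 406, 408, 410, 410, 405, 404, 404, 405, 403, 400, 400, 402, 405, 403, 400]
0.518 [499, 499, 499, 500, 498, 496, 487, 473, 447, 402, 355, 304, 260, 244, 235, 236, 246, 259, 267, 269, 270, 273, 276, 276, 272, 268, 270, 272, 270, 268, 266, 270, 272, 269]
0.522 [495, 496, 496, 496, 496, 494, 487, 476, 444, 408, 353, 297, 254, 222, 204, 208, 214, 226, 237, 244, 249, 252, 252, 252, 251, 250, 246, 243, 242, 240, 239, 242, 245, 250]
0.526 [495, 495, 496, 496, 496, 494, 492, 474, 453, 411, 358, 305, 258, 218, 211, 206, 217, 229, 239, 246, 251, 252, 254, 253, 251, 244, 233, 219, 202, 188, 193, 199, 211, 229]
0.53 [490, 490, 490, 490, 489, 488, 479, 465, 438, 394, 347, 294, 240, 217, 199, 200, 212, 224, 236, 246, 250, 253, 254, 254, 253, 251, 246, 234, 219, 210, 204, 203, 215, 229]
0.534 [480, 479, 479, 479, 480, 477, 472, 460, 431, 399, 345, 290, 249, 216, 200, 205, 214, 225, 237, 244, 250, 254, 255, 256, 256, 256, 255, 253, 251, 251, 248, 247, 249, 250]
0.538 [476, 476, 476, 476, 476, 474, 472, 456, 438, 399, 350, 302, 258, 220, 211, 208, 217, 230, 239, 246, 251, 254, 256, 256, 256, 257, 256, 256, 257, 257, 256, 255, 255, 255]
```

The side view puts the tick at -0.1635, in agreement, and the plate lead at about -0.161. That leaves 2.5 mm.

carry_out(targets=[[-0.1, 0, 0, 0, -1], [-0.1, 0, 0, 0, -1], [-0.05, 0, 0, 0, -1], [0, 0, 0, 0, -1], [0, 0, 0, 0, -1], [0, 0, 0, 0, -1]])

```text
t: 10.5
eef_pos: [0.4871, -0.008, 0.0218]
tool_rot: [-0.001, 0.682, 0.731, 0.0]
contact_force: [-5.8, 7.1, 4.7]
gripper_width: 0.361
grasp_force: 56.0
```

carry_out(targets=[[0, 0, 0, 0, -0.2], [0, 0, 0, 0, 0], [0, 0, 0, 0, 0.3], [0, 0, 0, 0, 0.6], [0, 0, 0, 0, 1], [0, 0, 0, 0, 1], [0, 0, -2, 0, 1], [0, 0, -4, 0, 1], [0, 0, -4, 0, 1], [0, 0, -4, 0, 1], [0, 0, -4, 0, 1], [0, 0, -3, 0, 1]])

```text
t: 11.7
eef_pos: [0.4884, -0.0103, 0.2345]
tool_rot: [0.001, 0.683, 0.731, 0.001]
contact_force: [0.7, -0.5, -0.4]
gripper_width: 1.001
grasp_force: 0.0
```

carry_out(targets=[[-2, 2, 0, 0, 1], [-2, 2, 0, 0, 1], [-2, 2, 0, 0, 1], [-1, 0.5, 0, 0, 1], [0, 0, 0, 0, 1], [0, 0, 0, 0, 1], [0, 0, 0, 0, 1]])

```text
t: 12.4
eef_pos: [0.5566, -0.0744, 0.2317]
tool_rot: [-0.0, 0.682, 0.731, -0.0]
contact_force: [0.0, -0.0, -0.1]
gripper_width: 0.998
grasp_force: 0.0
```

Run:
```python
from st import *
tcp()
c=imaging.calibration("wrist"); w=imaging.read_camera("wrist"); cv2.imwrite("pics/w3.png",w[:,:,::-1]); np.savez("w3.npz",E=c["extrinsics"])
```

```text
across,along,z [ 0.5503 -0.1119  0.2317] F [ 0.  -0.  -0.1] w 0.998
```

View pics/w3.png

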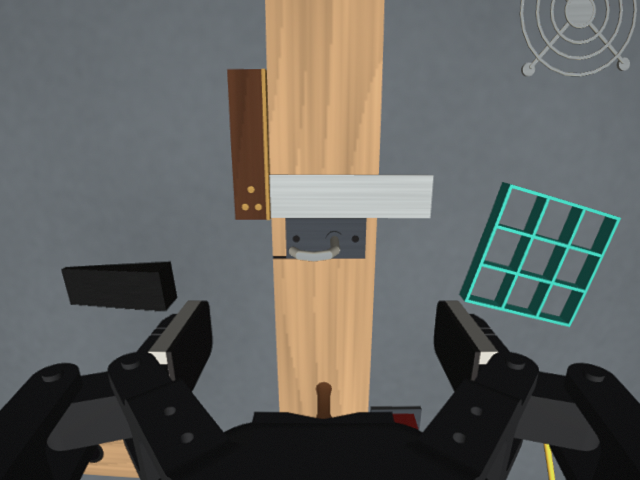

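The stock lies along the rail edge (column 268), the plate is against the blade at row 218, and its leading side is at the tick on row 258. I'll check this in numbers.

Run:
```python
from st import *
w=cv2.imread("pics/w3.png")[:,:,::-1].copy(); c=imaging.calibration("wrist"); c["extrinsics"]=np.load("w3.npz")["E"]
hsv=cv2.cvtColor(w,cv2.COLOR_RGB2HSV); h,s,v=[hsv[...,i].astype(int) for i in range(3)]
p,n,sd=edges(w,c,list(range(3,60))+list(range(270,390)),255,375); print("rail deg",np.degrees(np.arctan(-p[0])),n,sd)
for r in (30,62,320): print("front at row",r,onz(c,[0],r,.022) if 0 else None) if 0 else None
def win(m,x0,x1,y0,y1):
    o=np.zeros_like(m); o[y0:y1,x0:x1]=m[y0:y1,x0:x1]; return o
def rep(n,q):
    B=np.array(q[3])/1000; print(n,q[1],"deg",q[2],"across-front",np.round((B@ex-np.array([np.polyval(p,0),0])@ex)*1000,1),"along",np.round(B@ey*1000,1))
rep("blade",quad(win((s<50)&(v>150),262,440,165,225),c,.025))
rep("plate",quad(win((s<110)&(v<115),287,368,212,266),c,.027))
rep("stock+brass",quad(win(((h<14)&(s>100)&(v<140))|((h>14)&(h<26)&(s>110)&(v<215)),220,268,60,225),c,.0335))
g=w[248:270].sum(2).astype(float)
for u in range(275,286,3):
    d=np.clip(np.median(g[:,u])-g[:,u]-60,0,None); print("tick",np.round(onz(c,u,248+(d@np.arange(22))/d.sum(),.022)[:2]@ey*1000,2))
for u in (350,358): print("lead edge rows",u,w[252:266,u].sum(1).tolist())
```

```text
rail deg 3.9158056534634604 177 0.000316204568712711
blade [150.3  39.5] deg 4.11 across-front [-1.000e-01  0.000e+00  1.503e+02  1.502e+02] along [ -83.5 -123.1 -122.4  -82.9]
plate [74.7 39.5] deg 4.0 across-front [14.4 14.5 89.2 89.1] along [-123.3 -162.8 -162.7 -123.2]
stock+brass [ 33.2 129.2] deg 2.2 across-front [-31.3 -35.1  -1.9   1.9] along [   7.4 -121.8 -122.8    6.4]
tick -163.5
tick -163.49
tick -163.48
tick -163.45
lead edge rows 350 [232, 232, 235, 229, 230, 234, 332, 495, 505, 498, 498, 498, 498, 500]
lead edge rows 358 [229, 232, 234, 231, 230, 235, 326, 478, 483, 482, 478, 480, 477, 481]
```

The final numbers are well inside tolerance: the stock gap is at most about 0.5 mm, the plate is flush to the blade, and its lead is within 1 mm of the tick. Handing in.

```bash
python3 -c "
from station import bot
print(bot.hand_in())"
```

```text
the job is handed in; nothing more can be done
None
```

I handed the job in at about 12.5 s: by the last wrist view the stock is flush to the rail (gap about 0.5 mm at most), the blade is flush to the hook plate, and the plate's leading side is within 1 mm of the tick; `hand_in` returned no verdict.

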